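# Latch the loaded clamping jig on the shell-craft table

### The arm

A 6-joint arm with a two-finger parallel gripper is mounted at the origin on the work surface. World frame = base frame: x ahead of the robot, y to its left, z up, the work surface at z = 0. Lengths are in m, angles in degrees, forces in N, time in s.
With the tool pointing down it reaches from about 0.25 to 0.725 m from the base axis. Payload 9.7 kg.
Tool frame: the origin (TCP) lies at the very end of the fingers, on their centre line; the grasp point (between the pads) lies 19 mm behind it (bot.hold_point_z is the distance from the TCP to the grasp point, in m); z points along the fingers, y is the line along which they close (so a half turn about z gives the same grasp; the last joint's range is limited). The gripper opens to 85 mm and grips with 20 to 120 N. Pads are 22 mm wide; open, the fingers measure 114 mm over their backs; the gripper's body (76 mm by 85 mm) begins 54 mm behind the grasp point. The pads swing forward as they close: fully open they stand 13 mm farther back than shut.
Start: joints at [-68.125, 4.979, 10.078, 95.1, 0, 90], TCP at [0.205, -0.51, 0.231] pointing down, gripper open.
Joint ranges: [-179.16, 179.16], [-48.56, 103.87], [-65.8, 70.77], [-126.05, 130.52], [-82.76, 87.17], [-180, 180]. Speed limits (degrees/s): [127.2, 127.2, 147.25, 180, 180, 180].

### API

Orientations are given as [roll, pitch, yaw] about the fixed x, y, z axes, in that order (R = Rz(yaw) Ry(pitch) Rx(roll)).
In Python, from workcell import bot gives the robot as it stands.
- The arm moves only by the tool play_rows, never from a script. Its argument "targets" is a list of rows, each an object with "grip": the closure in counts, from 0 (fully open) to 255 (shut); "linear": the shift along the world's x, y, z in cm, a list of three; "delta_rot": the turn, a rotation vector about the world's x, y, z in rad, a list of three. A call has 1 to 10 rows; each row is the pose to reach, as a shift and turn from the pose commanded when the call began; what a row does not reach only later rows make up. A row lasts 1/10 s, in which the tool goes at most 50 mm and 8.59 degrees, less where a joint would pass 70% of its speed; a pose out of reach is approached as far as the arm can. A call with a gripper value outside its range is refused whole. The fingers move at their own pace and stop on an object; "force" is the grip in N (left out, the last holds). Time passes only in rows, so rows that repeat a pose let the fingers close. It gives the time, the measured TCP pose, the force, the opening and the grip force at its end, in the units of the state.
- bot.get_obs(): the state, without advancing time (a new reading comes with each control period).
- bot.camera(name): name is "scene" or "side" or "wrist"; returns a dict with "color" (384x512x3 uint8, red, green, blue), "range_z" (384x512 float32, m along the optical axis (not along the pixel's ray), 0 where there is no reading), "fov_y" (degrees; the focal length in pixels is half the picture's height over the tangent of half this angle, whatever the lens; pixels are square), "cx", "cy" (the principal point, pixels), "world_to_cam" (4x4, takes a point from world to camera coordinates). Camera axes: x right, y up, looking along -z (the intrinsics and any distortion apply to the point x, -y, -z); pixel columns grow to the right and rows downward; lengths in m; the calibration is good to about 2 mm. A picture is of the moment at which its call begins.
- bot.job_done(): hands the job in; it is judged then, once.
Trained networks look in a picture, given as the dict that the camera call returned (one of the last four; its "shot" number tells which), for a name from the list of things; names that differ only in an ending like _2 or _b are one class to them, and where a whole thing is asked for, a point or a joint stands for the part that bears it (a point fixed in the world has none). Each returns a list of dicts, best first, with "conf" (0 to 1); they miss things now and then, are a little off and sometimes report something else, mostly with a low value. They report only what shows in the picture. A call takes as long as a camera call.
- bot.search_frame(picture, target): "box" ([left, top, right, bottom] in pixels, round what is visible of it).
- bot.trace(picture, target): "pixels" (384x512 bool, what is visible of it) and "box" ([left, top, right, bottom] in pixels, round what is visible of it).
- bot.pinpoint(picture, target): "pixel" ([column, row] in pixels: a listed point, or the origin of a listed thing).
The state is a dict: "time": time; "q": joint angles; "qd": joint speeds; "joint_efforts": joint torques, N m; "ee_pos": TCP position; "tcp_rot": TCP orientation; "wrist_force": force on the tool from outside, world axes, zero at the start; "torque": the same for the moment, N m; "opening": finger opening in m; "grasp_force": force on a finger pad.
Only numpy, scipy, OpenCV 4.12 (cv2) and the standard library are available. Lean on these libraries where they do the work, as an engineer would, in place of code of your own. Each camera call takes 0.05 s, during which the arm holds its last target. There are 200 camera calls.

### The job

Clamp the wood slice: on the jig that holds the slice (blue lever), tip the brass wire loop over so that it hooks behind its keeper, then push the lever over, away from the keeper, until it snaps past centre and lies flat. Leave the empty jig with the orange lever alone, and let go when done.

Things in the scene. Friction and masses are not known exactly. Their poses are not given: they have to be found in the camera images.
- jig: Wooden jig holding a 72 mm wood slice, blue lever; fixed, 235 mm (its x) by 150 mm (y), jaws 45 mm high. Origin: on the table below the lever's pivot, which is 59 mm up, axis along y. z up; x points from pivot to keeper, roughly away from the robot. Latch on y = 0; slice beside it at x 16, y 72 mm. The keeper's jaw slides towards the pivot on a spring (10 N, +2.5 N per mm).
- loop_bar (a point): Middle of the end bar of its brass loop: wire 6 mm, bar 44 mm along jig y, loop 100 mm long, pinned to the lever 18 mm above the pivot. It starts leaning back on a stop 35-47 deg past upright, away from the keeper, bar about 145-160 mm up. Pushed past upright (0.3 N) it falls by itself, clear round the lever, to land 6-11 mm behind the keeper, bar centre 58 mm up at jig x 95-100 mm.
- lever_tip (a point): Middle of the blue paddle (28 x 26 x 6 mm), 60 mm from the pivot. Starts up, leaning 18-30 deg towards the keeper, 110-117 mm above the table; friction holds it. Swings over the top away from the keeper to a stop, flat (jig x -60 mm, 59 mm up). With the loop hooked it needs up to 5 N, passes dead centre some 25 deg before flat, then snaps flat and stays; let go earlier it springs back.
- keeper (a point): Middle of the top of that jig's keeper, a dark steel upright 30 mm wide (jig y) and 8 mm thick with a 3 mm lip on its far side; top 70 mm above the table, at jig x = 82 mm while unlatched. The loop's bar hooks behind it, on the side away from the pivot. Latching draws keeper and jaw 5 to 6 mm towards the pivot.
- spare_loop_bar (a point): Middle of the end bar of the loop on the other, empty jig (orange lever, no slice), otherwise like the first; it must stay as it is.

How it is judged (in metres and radians):
On the way:
1. the loop's bar lies behind the keeper, below its top, while the lever is still up (x of loop_bar in the frame of jig above 0.088 m and z of loop_bar in the frame of jig below 0.066 m and z of lever_tip in the frame of jig above 0.085 m), for 0.2 s.
At the end, for the whole second after the job is handed in: The blue lever lies flat, away from the keeper (paddle centre at most 11 mm above flat), the loop bar is behind the keeper (bar centre under 66 mm above the table), the keeper is drawn at least 3.5 mm towards the pivot, and the robot has let go (x of lever_tip in the frame of jig below -0.052 m and z of lever_tip in the frame of jig below 0.07 m and z of loop_bar in the frame of jig below 0.066 m and x of keeper in the frame of jig below 0.0785 m); the robot touches nothing.
It fails at once if the empty jig's loop or lever is moved (its loop bar by more than 20 mm) (distance of spare_loop_bar from where it was at the start of the episode above 0.02 m).
It also fails if it takes over 35 s, if anything falls off the work surface, if the arm or the gripper's body presses on something with over 40 N, if the wrist force passes 120 N, or if a joint passes its speed limit or range.

## Working session

There is one attempt and no reset: what is moved stays moved. The work goes in short steps, Python scripts to look and compute and a tool call to move; the robot and the scene stay as the last step left them, time stands still between calls to the robot, and variables do not carry over. Pictures are saved under pics/ and viewed, at most 10 in all, crops included, and the job is handed in when it is done.

Besides the shell and the picture viewer there is one more tool, called as name([rows], argument=value, ...), one row to a line, values as JSON. play_rows: Moves the arm, as the interface text tells. Its arguments: {"type":"object","properties":{"targets":{"type":"array","items":{"type":"object","properties":{"grip":{"type":"number"},"linear":{"type":"array","items":{"type":"number"}},"delta_rot":{"type":"array","items":{"type":"number"}}}}},"force":{"type":"number"}},"required":["targets"]}

```bash
mkdir -p pics
cat > h.py <<'E'
import numpy as np,cv2
from workcell import bot
def ray(c,px):
    f=192/np.tan(np.radians(c["fov_y"])/2); M=np.linalg.inv(c["world_to_cam"])
    d=np.array([(px[0]-c["cx"])/f,-(px[1]-c["cy"])/f,-1.0])
    return M[:3,3],M[:3,:3]@d
def at(c,px,r=2):
    u,v=int(round(px[0])),int(round(px[1])); p=c["range_z"][max(0,v-r):v+r+1,max(0,u-r):u+r+1]; p=p[p>0]
    o,d=ray(c,px); return o+d*(np.min(p) if len(p) else np.nan)
def zplane(c,px,z):
    o,d=ray(c,px); return o+d*(z-o[2])/d[2]
def tri(a,pa,b,pb):
    o1,d1=ray(a,pa);o2,d2=ray(b,pb)
    s=np.linalg.lstsq(np.c_[d1,-d2],o2-o1,rcond=None)[0]
    p,q=o1+s[0]*d1,o2+s[1]*d2
    return (p+q)/2,np.linalg.norm(p-q)
E
python3 - <<'E'
from h import *
np.set_printoptions(precision=4,suppress=True)
im=[]
for n in ["scene","side"]:
    c=bot.camera(n); im.append(c["color"])
    print(n,c.keys(), np.linalg.inv(c["world_to_cam"])[:3,3])
    for t in ["jig","loop_bar","lever_tip","keeper","spare_loop_bar"]:
        for r in bot.pinpoint(c,t)[:3]: print(t,round(r["conf"],2),np.round(r["pixel"],1),at(c,r["pixel"]))
    cv2.imwrite(f"pics/{n}0.png",c["color"][:,:,::-1])
print(bot.get_obs())
E
```

```text
scene dict_keys(['color', 'range_z', 'fov_y', 'cx', 'cy', 'world_to_cam', 'shot']) [0.8662 0.5296 0.6202]
jig 0.78 [226.7 190.9] [ 0.5436 -0.1546  0.0366]
loop_bar 0.72 [256.4 138.8] [ 0.4624 -0.1602  0.1486]
loop_bar 0.56 [319.5 209.4] [0.4973 0.1166 0.1618]
lever_tip 0.67 [217.2 153.5] [ 0.5482 -0.1854  0.1227]
lever_tip 0.59 [191.3 173.4] [ 0.604  -0.2115  0.0718]
keeper 0.72 [194.3 175. ] [ 0.6015 -0.1996  0.0738]
spare_loop_bar 0.67 [321.  210.4] [0.4971 0.1205 0.1623]
side dict_keys(['color', 'range_z', 'fov_y', 'cx', 'cy', 'world_to_cam', 'shot']) [ 0.2932 -0.5112  0.7155]
jig 0.86 [301.  298.1] [ 0.5027 -0.2156  0.0497]
loop_bar 0.74 [261.1 256.2] [ 0.452  -0.1833  0.1563]
lever_tip 0.62 [318.3 255.8] [ 0.5355 -0.2007  0.123 ]
keeper 0.73 [355.2 262.7] [ 0.5987 -0.2131  0.0765]
spare_loop_bar 0.75 [206.8 114.7] [0.4955 0.1152 0.165 ]
{'time': 0.6, 'q': array([-68.1262,   4.9772,  10.0792,  95.1014,   0.0012,  89.9993]), 'qd': array([-0.0184,  0.0493,  0.0164,  0.0277, -0.0097,  0.029 ]), 'joint_efforts': array([ -0.0028, -51.9824,  46.4689,   0.0014,  -0.0001,   0.    ]), 'ee_pos': array([ 0.2049, -0.5104,  0.2313]), 'tcp_rot': array([179.9994,  -0.0012,  21.8745]), 'wrist_force': array([-0.4956, -0.7736,  0.4221]), 'torque': array([-0.0075,  0.0753, -0.0029]), 'grasp_force': 0.0, 'opening': 0.08496019685982065}
```

View pics/scene0.png

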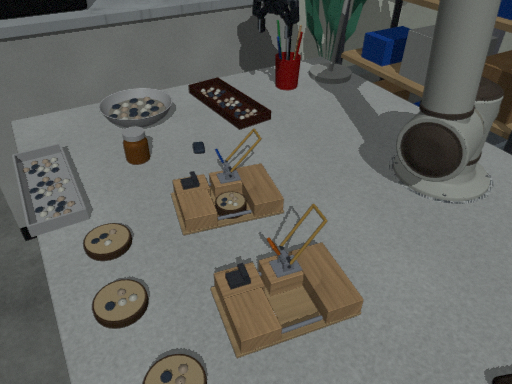

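View pics/side0.png

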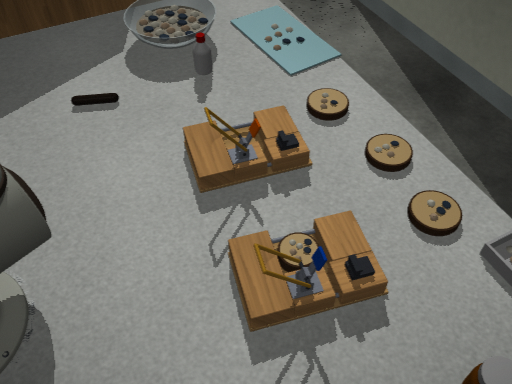

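The scene view shows the blue jig at about (227,195), its loop bar near (257,133), lever tip near (218,155) and keeper near (190,180). The side view shows the loop bar at about (260,263), lever (320,258) and keeper (360,266). I'll triangulate these.

Run:
```python
from h import *
np.set_printoptions(precision=4,suppress=True)
a=bot.camera("scene");b=bot.camera("side")
P={}
for t in ["jig","loop_bar","lever_tip","keeper","spare_loop_bar"]:
    pa=bot.pinpoint(a,t)[0]["pixel"];pb=bot.pinpoint(b,t)[0]["pixel"]
    p,e=tri(a,pa,b,pb);P[t]=p;print(t,np.round(pa),np.round(pb),p,e)
    if t=="keeper":print(zplane(a,pa,.07),zplane(b,pb,.07))
    if t=="jig":print(zplane(a,pa,.0),zplane(b,pb,.0))
for t in ["loop_bar","lever_tip","jig"]:
    v=P["keeper"]-P[t];print(t,np.degrees(np.arctan2(v[1],v[0])),np.hypot(v[0],v[1]))
# blue paddle & brass depth points near blue jig
for n,c in (("scene",a),("side",b)):
    h=cv2.cvtColor(c["color"],cv2.COLOR_RGB2HSV); m=cv2.inRange(h,(105,150,60),(125,255,255))
    v,u=np.nonzero(m); q=np.array([at(c,(x,y),0) for x,y in zip(u,v)])
    q=q[(abs(q[:,0]-.53)<.08)&(abs(q[:,1]+.2)<.08)]
    print(n,"blue",len(q),q.mean(0),q.min(0),q.max(0))
```

```text
jig [229. 191.] [301. 298.] [ 0.5187 -0.1937  0.0002] 0.0003208682686579701
[ 0.5188 -0.1941  0.    ] [ 0.5187 -0.1936  0.    ]
loop_bar [257. 136.] [259. 255.] [ 0.4531 -0.1747  0.1463] 0.0005652131688840525
lever_tip [217. 153.] [317. 257.] [ 0.5394 -0.1988  0.1145] 0.0073605477645295155
keeper [194. 174.] [359. 259.] [ 0.6046 -0.2066  0.0737] 0.009543861242075399
[ 0.5992 -0.2081  0.07  ] [ 0.611  -0.2067  0.07  ]
spare_loop_bar [318. 215.] [208. 115.] [0.5012 0.1226 0.1565] 0.0036577179927543466
loop_bar -11.920661093522764 0.1548819877989491
lever_tip -6.861740590220009 0.06572599631213942
jig -8.547559563643006 0.08683229155899447
scene blue 23 [ 0.5427 -0.1898  0.115 ] [ 0.5376 -0.2045  0.1006] [ 0.5462 -0.1835  0.1231]
side blue 213 [ 0.5378 -0.2003  0.1148] [ 0.5295 -0.2124  0.0243] [ 0.5874 -0.1486  0.1272]
```

play_rows([
  {"grip":255,"linear":[21.5,33.3,-4],"delta_rot":[0,0,-0.557]},
  {"grip":255,"linear":[21.5,33.3,-4],"delta_rot":[0,0,-0.557]},
  {"grip":255,"linear":[21.5,33.3,-4],"delta_rot":[0,0,-0.557]},
  {"grip":255,"linear":[21.5,33.3,-4],"delta_rot":[0,0,-0.557]},
  {"grip":255,"linear":[21.5,33.3,-4],"delta_rot":[0,0,-0.557]},
  {"grip":255,"linear":[21.5,33.3,-4],"delta_rot":[0,0,-0.557]},
  {"grip":255,"linear":[21.5,33.3,-4],"delta_rot":[0,0,-0.557]},
  {"grip":255,"linear":[21.5,33.3,-4],"delta_rot":[0,0,-0.557]},
  {"grip":255,"linear":[21.5,33.3,-4],"delta_rot":[0,0,-0.557]},
  {"grip":255,"linear":[21.5,33.3,-4],"delta_rot":[0,0,-0.557]},
])

```text
time: 2.2
ee_pos: [0.4205, -0.176, 0.1911]
tcp_rot: [-180.0, 0.0, -9.8]
wrist_force: [-0.5, -0.4, -0.1]
opening: -0.0003
grasp_force: 0.0
```

Run:
```python
from h import *
np.set_printoptions(precision=4,suppress=True)
w=bot.camera("wrist");s=bot.camera("side")
for c in (w,s):
  for t in ["jig","loop_bar","lever_tip","keeper"]:
    for r in bot.pinpoint(c,t)[:1]:
        px=r["pixel"]; print(t,round(r["conf"],2),np.round(px,1),zplane(c,px,{"jig":0,"loop_bar":.147,"lever_tip":.114,"keeper":.07}[t]))
cv2.imwrite("pics/ws1.png",np.vstack([cv2.resize(np.hstack([w["color"],s["color"]]),(800,300))])[:,:,::-1])
```

```text
jig 0.86 [252.   60.4] [ 0.5199 -0.1933  0.    ]
loop_bar 0.83 [255.6 161.4] [ 0.4503 -0.1834  0.147 ]
jig 0.64 [303.  298.4] [ 0.5209 -0.1955  0.    ]
loop_bar 0.57 [260.2 255.6] [ 0.4539 -0.1764  0.147 ]
lever_tip 0.65 [319.5 255.4] [ 0.5411 -0.1962  0.114 ]
keeper 0.64 [355.7 262.8] [ 0.6024 -0.2105  0.07  ]
```

View pics/ws1.png

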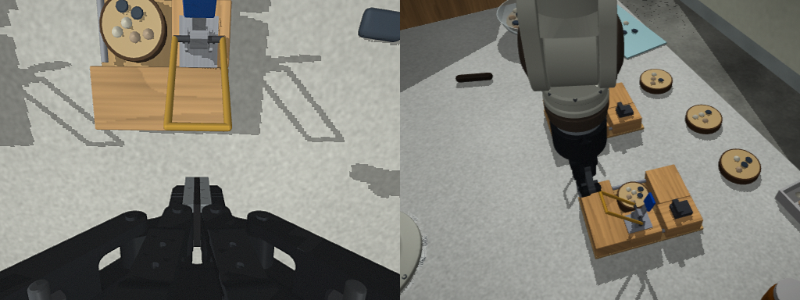

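The bar is centred ahead of the closed fingers (half-scale pixel (197,127) against fingers at x 197), and the jig is square to the tool. Next I go down and push the bar.

play_rows([
  {"grip":255,"linear":[0,0,-3]},
  {"grip":255,"linear":[0,0,-6]},
  {"grip":255,"linear":[1,-0.2,-6]},
  {"grip":255,"linear":[2,-0.4,-6]},
  {"grip":255,"linear":[3,-0.5,-5.8]},
  {"grip":255,"linear":[4,-0.7,-5.6]},
  {"grip":255,"linear":[5,-0.9,-5.3]},
  {"grip":255,"linear":[6,-1.1,-5]},
  {"grip":255,"linear":[7,-1.2,-4.8]},
  {"grip":255,"linear":[8,-1.4,-4.6]},
])

```text
validation failed for argument at $.ta...
```

play_rows([
  {"grip":255,"linear":[0.8,-0.1,0.1]},
  {"grip":255,"linear":[1.6,-0.3,0.1]},
  {"grip":255,"linear":[2.4,-0.4,0.1]},
  {"grip":255,"linear":[3,-0.5,0.1]},
  {"grip":255,"linear":[3,-0.5,0.1]},
  {"grip":255,"linear":[3,-0.5,3]},
  {"grip":255,"linear":[1,-0.2,5]},
  {"grip":255,"linear":[1,-0.2,5]},
])

```text
validation failed for argument at $.ta...
```

Run:
```python
from h import *
np.set_printoptions(precision=4,suppress=True)
w=bot.camera("wrist");s=bot.camera("side");a=bot.camera("scene")
for c in (w,s,a):
  for t in ["loop_bar","lever_tip","keeper"]:
    for r in bot.pinpoint(c,t)[:1]:
        px=r["pixel"]; print(t,round(r["conf"],2),np.round(px,1),at(c,px))
o=np.vstack([np.hstack([w["color"],s["color"]]),np.hstack([a["color"],cv2.resize(s["color"][180:330,200:400],(512,384))])])
cv2.imwrite("pics/ws2.png",cv2.resize(o,(800,600))[:,:,::-1])
```

```text
loop_bar 0.69 [253.6 161.5] [ 0.4508 -0.1846  0.1539]
loop_bar 0.61 [262.3 255.2] [ 0.4541 -0.1826  0.1564]
lever_tip 0.87 [318.6 252.4] [ 0.5374 -0.1979  0.1266]
keeper 0.74 [360.  260.7] [ 0.6078 -0.213   0.0756]
loop_bar 0.71 [257.2 136.9] [ 0.46   -0.161   0.1524]
lever_tip 0.7 [218.7 151.8] [ 0.5432 -0.188   0.1242]
keeper 0.9 [194.2 175.2] [ 0.6015 -0.2004  0.0728]
```

View pics/ws2.png

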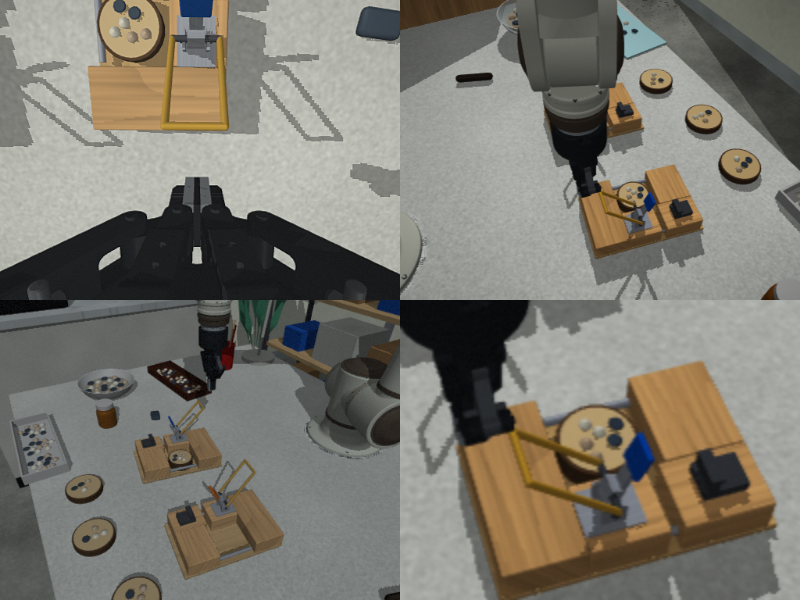

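Nothing has moved: every row needs delta_rot, so both calls were refused. The views show the loop still leaning back and the fingers behind its bar.

play_rows([
  {"grip":255,"linear":[0,0,-3],"delta_rot":[0,0,0]},
  {"grip":255,"linear":[0,-0.3,-6],"delta_rot":[0,0,0]},
  {"grip":255,"linear":[1,-0.5,-6],"delta_rot":[0,0,0]},
  {"grip":255,"linear":[2,-0.6,-6],"delta_rot":[0,0,0]},
  {"grip":255,"linear":[3,-0.8,-5.8],"delta_rot":[0,0,0]},
  {"grip":255,"linear":[4,-1.0,-5.6],"delta_rot":[0,0,0]},
  {"grip":255,"linear":[5,-1.1,-5.3],"delta_rot":[0,0,0]},
  {"grip":255,"linear":[6,-1.3,-5],"delta_rot":[0,0,0]},
  {"grip":255,"linear":[7,-1.4,-4.8],"delta_rot":[0,0,0]},
  {"grip":255,"linear":[8,-1.6,-4.6],"delta_rot":[0,0,0]},
])

```text
time: 4.3
ee_pos: [0.5009, -0.1935, 0.1455]
tcp_rot: [-180.0, -0.0, -10.0]
wrist_force: [-0.3, -0.5, -0.6]
opening: -0.0003
grasp_force: 0.0
```

play_rows([
  {"grip":255,"linear":[0.8,-0.1,0.1],"delta_rot":[0,0,0]},
  {"grip":255,"linear":[1.6,-0.3,0.1],"delta_rot":[0,0,0]},
  {"grip":255,"linear":[2.4,-0.4,0.1],"delta_rot":[0,0,0]},
  {"grip":255,"linear":[3,-0.5,0.1],"delta_rot":[0,0,0]},
  {"grip":255,"linear":[3,-0.5,0.1],"delta_rot":[0,0,0]},
  {"grip":255,"linear":[3,-0.5,3],"delta_rot":[0,0,0]},
  {"grip":255,"linear":[1,-0.2,5],"delta_rot":[0,0,0]},
  {"grip":255,"linear":[1,-0.2,5],"delta_rot":[0,0,0]},
])

```text
time: 5.1
ee_pos: [0.5095, -0.1956, 0.1987]
tcp_rot: [179.9, -0.2, -10.1]
wrist_force: [0.7, -0.3, 1.4]
opening: -0.0003
grasp_force: 0.0
```

Run:
```python
from h import *
np.set_printoptions(precision=4,suppress=True)
w=bot.camera("wrist");s=bot.camera("side");a=bot.camera("scene")
for c in (w,s,a):
  for t in ["loop_bar","lever_tip","keeper"]:
    for r in bot.pinpoint(c,t)[:1]:
        px=r["pixel"]; print(t,round(r["conf"],2),np.round(px,1),at(c,px))
z=lambda c,x,y:cv2.resize(c["color"][y:y+150,x:x+200],(512,384))
o=np.vstack([np.hstack([w["color"],s["color"]]),np.hstack([z(a,140,100),z(s,200,180)])])
cv2.imwrite("pics/ws3.png",cv2.resize(o,(800,600))[:,:,::-1])
```

```text
loop_bar 0.73 [250.1  77.6] [ 0.5851 -0.208   0.1545]
lever_tip 0.56 [246.9 152. ] [ 0.5411 -0.198   0.1232]
keeper 0.75 [248.1  67.1] [ 0.5982 -0.2085  0.0722]
loop_bar 0.87 [356.8 232.4] [ 0.5946 -0.2056  0.1493]
lever_tip 0.7 [316.1 256.2] [ 0.535  -0.1964  0.1164]
keeper 0.68 [359.2 261.6] [ 0.6058 -0.2138  0.0756]
loop_bar 0.63 [191.1 154.7] [ 0.607  -0.1913  0.1346]
lever_tip 0.66 [217.  152.9] [ 0.547  -0.1891  0.1218]
keeper 0.83 [195.7 173.5] [ 0.5964 -0.2033  0.0739]
```

View pics/ws3.png

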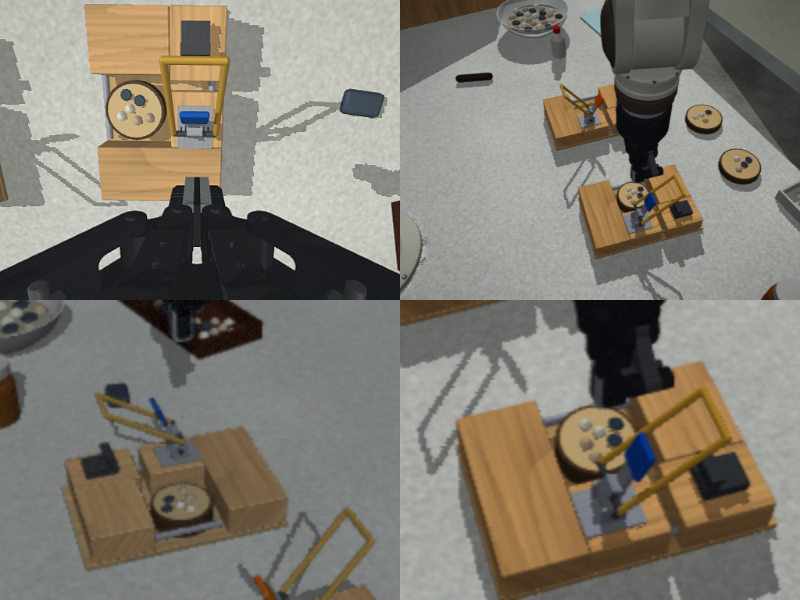

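The loop is past upright and still falling towards the keeper (wrist half-scale bar (194,60), keeper (195,37)). I'll let it land while staying put, then check.

play_rows([
  {"grip":255,"linear":[0,0,0],"delta_rot":[0,0,0]},
  {"grip":255,"linear":[0,0,0],"delta_rot":[0,0,0]},
  {"grip":255,"linear":[0,0,0],"delta_rot":[0,0,0]},
  {"grip":255,"linear":[0,0,0],"delta_rot":[0,0,0]},
  {"grip":255,"linear":[0,0,0],"delta_rot":[0,0,0]},
])

```text
time: 6.2
ee_pos: [0.5099, -0.1954, 0.1953]
tcp_rot: [180.0, -0.0, -10.0]
wrist_force: [-0.1, 0.0, 0.2]
opening: -0.0002
grasp_force: 0.0
```

Run:
```python
from h import *
np.set_printoptions(precision=4,suppress=True)
w=bot.camera("wrist");s=bot.camera("side");a=bot.camera("scene")
R=np.array([np.cos(np.radians(-10)),np.sin(np.radians(-10))])
def jig(p):
    d=p[:2]-[.5197,-.194]; return np.array([d@R,d@[-R[1],R[0]],p[2]])
Z={"jig":0,"loop_bar":.058,"lever_tip":.114,"keeper":.07}
for c in (w,s,a):
  for t in Z:
    for r in bot.pinpoint(c,t)[:1]:
        px=r["pixel"]; print(t,round(r["conf"],2),np.round(px,1),"depth",jig(at(c,px)),"plane",jig(zplane(c,px,Z[t])))
z=lambda c,x,y:cv2.resize(c["color"][y:y+150,x:x+200],(512,384))
o=np.vstack([np.hstack([w["color"],s["color"]]),np.hstack([z(a,140,100),z(s,200,180)])])
cv2.imwrite("pics/ws4.png",cv2.resize(o,(800,600))[:,:,::-1])
# arm path
X=np.array
for f in [-30,-10,10,25,40,55,68,78,84]:
    F=np.radians(f); r=58+8*max(f,0)/90
    x=-r*np.sin(F)+3*np.cos(F)+11; zz=59+r*np.cos(F)+3*np.sin(F)
    if f<10: zz=108
    p=X([.5197,-.194])+R*x/1000; print(f,round(x,1),round(zz,1),p)
print(bot.get_obs()["ee_pos"])
```

```text
jig 0.89 [247.4 153.9] depth [ 0.0206 -0.0002  0.1194] plane [0.0014 0.0014 0.    ]
loop_bar 0.9 [249.9  42. ] depth [ 0.0987 -0.0016  0.0622] plane [ 0.0993 -0.0016  0.058 ]
lever_tip 0.77 [246.2 150.5] depth [0.0235 0.0005 0.1239] plane [0.022  0.0007 0.114 ]
keeper 0.76 [251.2  65.9] depth [ 0.0804 -0.0026  0.0713] plane [ 0.0805 -0.0026  0.07  ]
jig 0.57 [302.2 296.5] depth [-0.0104 -0.0224  0.05  ] plane [0.0014 0.0023 0.    ]
lever_tip 0.69 [301.3 298.8] depth [-0.0132 -0.026   0.0507] plane [-0.028 -0.057  0.114]
keeper 0.81 [357.8 262.5] depth [ 0.0853 -0.0056  0.076 ] plane [ 0.0877 -0.0024  0.07  ]
jig 0.65 [230.5 190.8] depth [0.0095 0.0498 0.0401] plane [-0.0047 -0.0002  0.    ]
loop_bar 0.52 [188.2 185. ] depth [0.1    0.0228 0.0601] plane [0.0996 0.02   0.058 ]
lever_tip 0.6 [215.1 152.9] depth [0.0305 0.0103 0.1232] plane [ 0.0271 -0.0038  0.114 ]
keeper 0.85 [190.6 174.2] depth [0.0885 0.0017 0.073 ] plane [ 0.0878 -0.0025  0.07  ]
-30 42.6 108 [ 0.5617 -0.2014]
-10 24.0 108 [ 0.5434 -0.1982]
10 3.7 117.5 [ 0.5234 -0.1946]
25 -11.7 114.8 [ 0.5081 -0.192 ]
40 -26.3 108.1 [ 0.4938 -0.1894]
55 -38.8 97.5 [ 0.4815 -0.1873]
68 -47.3 85.8 [ 0.4732 -0.1858]
78 -51.9 75.4 [ 0.4686 -0.185 ]
84 -53.8 68.8 [ 0.4667 -0.1847]
[ 0.5099 -0.1954  0.1953]
```

View pics/ws4.png

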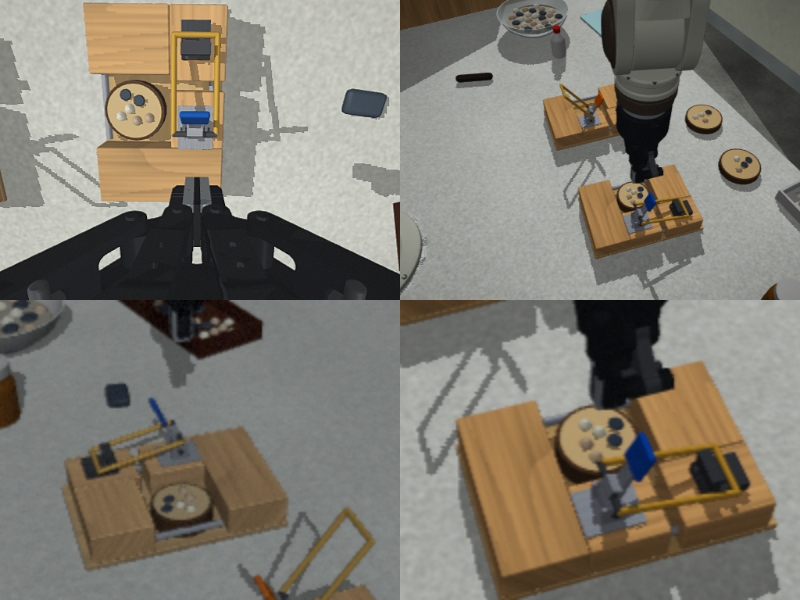

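The loop has landed hooked behind the keeper (bar at jig x 99 mm, z about 60 mm; wrist half-scale (195,32)), with the lever still up. I'll move over to the keeper side of the paddle.

play_rows([
  {"grip":255,"linear":[3.4,-0.5,-1],"delta_rot":[0,0,0]},
  {"grip":255,"linear":[6.7,-0.9,-2],"delta_rot":[0,0,0]},
  {"grip":255,"linear":[6.7,-0.9,-4],"delta_rot":[0,0,0]},
  {"grip":255,"linear":[6.7,-0.9,-7],"delta_rot":[0,0,0]},
  {"grip":255,"linear":[6.7,-0.9,-8.7],"delta_rot":[0,0,0]},
  {"grip":255,"linear":[6.7,-0.9,-8.7],"delta_rot":[0,0,0]},
])

```text
time: 7.55
ee_pos: [0.5756, -0.2039, 0.1053]
tcp_rot: [-180.0, 0.3, -10.0]
wrist_force: [-0.2, 0.7, -0.7]
opening: 0.0001
grasp_force: 0.0
```

play_rows([
  {"grip":255,"linear":[-1.7,0.3,0.1],"delta_rot":[0,0,0]},
  {"grip":255,"linear":[-2.6,0.5,0.1],"delta_rot":[0,0,0]},
  {"grip":255,"linear":[-3.4,0.6,0.1],"delta_rot":[0,0,0]},
  {"grip":255,"linear":[-4.4,0.8,0.6],"delta_rot":[0,0,0]},
  {"grip":255,"linear":[-5.4,1.0,1.0],"delta_rot":[0,0,0]},
  {"grip":255,"linear":[-6.2,1.1,0.9],"delta_rot":[0,0,0]},
  {"grip":255,"linear":[-6.9,1.2,0.8],"delta_rot":[0,0,0]},
  {"grip":255,"linear":[-7.6,1.4,0.5],"delta_rot":[0,0,0]},
  {"grip":255,"linear":[-8.3,1.5,0.1],"delta_rot":[0,0,0]},
  {"grip":255,"linear":[-8.3,1.5,0.1],"delta_rot":[0,0,0]},
])

```text
time: 8.55
ee_pos: [0.4927, -0.1892, 0.1086]
tcp_rot: [-180.0, 0.1, -10.1]
wrist_force: [1.6, -1.0, 0.5]
opening: -0.0002
grasp_force: 0.8
```

Run:
```python
from h import *
w=bot.camera("wrist");s=bot.camera("side");a=bot.camera("scene")
z=lambda c,x,y:cv2.resize(c["color"][y:y+150,x:x+200],(512,384))
o=np.vstack([np.hstack([w["color"],s["color"]]),np.hstack([z(a,140,100),z(s,200,180)])])
cv2.imwrite("pics/ws5.png",cv2.resize(o,(800,600))[:,:,::-1])
print(bot.get_obs()["wrist_force"],bot.get_obs()["ee_pos"])
```

```text
[ 0.629065   -0.77564211  2.29636017] [ 0.49376412 -0.18941382  0.10930413]
```

View pics/ws5.png

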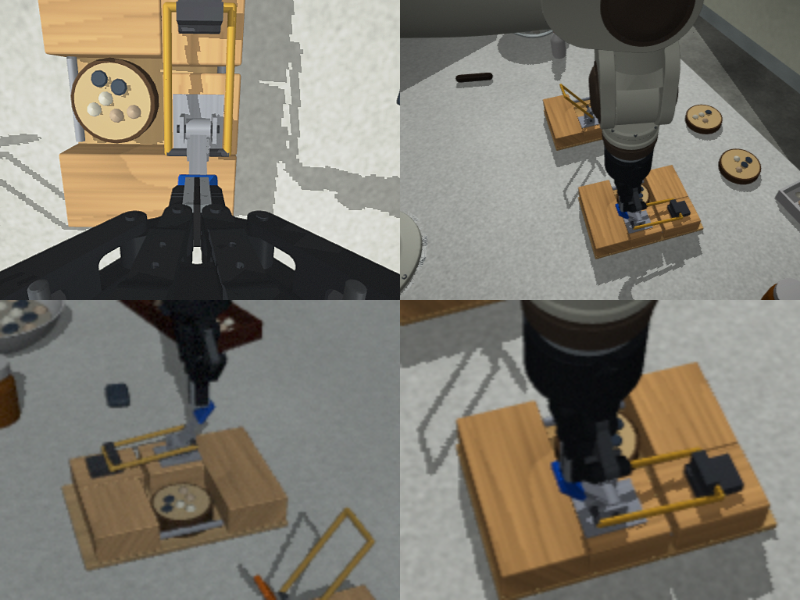

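The fingers hold the paddle about 40 deg past upright (blue at half-scale (198,180) in the wrist view), and the loop is still hooked. I'll finish the arc and lift off.

play_rows([
  {"grip":255,"linear":[-0.6,0.1,-0.5],"delta_rot":[0,0,0]},
  {"grip":255,"linear":[-1.2,0.2,-1.0],"delta_rot":[0,0,0]},
  {"grip":255,"linear":[-1.7,0.3,-1.6],"delta_rot":[0,0,0]},
  {"grip":255,"linear":[-2.1,0.4,-2.2],"delta_rot":[0,0,0]},
  {"grip":255,"linear":[-2.3,0.4,-2.7],"delta_rot":[0,0,0]},
  {"grip":255,"linear":[-2.5,0.4,-3.2],"delta_rot":[0,0,0]},
  {"grip":255,"linear":[-2.7,0.5,-3.6],"delta_rot":[0,0,0]},
  {"grip":255,"linear":[-2.7,0.5,-3.9],"delta_rot":[0,0,0]},
  {"grip":255,"linear":[-2.7,0.5,-4.1],"delta_rot":[0,0,0]},
  {"grip":255,"linear":[-2.7,0.5,-4.1],"delta_rot":[0,0,0]},
])

```text
time: 9.7
ee_pos: [0.4669, -0.1844, 0.068]
tcp_rot: [-180.0, 0.0, -10.0]
wrist_force: [-0.3, -0.6, -1.0]
opening: 0.0
grasp_force: 0.0
```

play_rows([
  {"grip":255,"linear":[0,0,3],"delta_rot":[0,0,0]},
  {"grip":255,"linear":[0,0,7],"delta_rot":[0,0,0]},
  {"grip":255,"linear":[-3,0.5,11],"delta_rot":[0,0,0]},
  {"grip":255,"linear":[-6,1,13],"delta_rot":[0,0,0]},
  {"grip":255,"linear":[-8,1.4,13],"delta_rot":[0,0,0]},
  {"grip":255,"linear":[-8,1.4,13],"delta_rot":[0,0,0]},
])

```text
time: 10.3
ee_pos: [0.3859, -0.1703, 0.1999]
tcp_rot: [180.0, -0.1, -10.1]
wrist_force: [1.0, 0.7, -0.2]
opening: 0.0001
grasp_force: 0.0
```

Run:
```python
from h import *
np.set_printoptions(precision=4,suppress=True)
w=bot.camera("wrist");s=bot.camera("side");a=bot.camera("scene")
R=np.array([np.cos(np.radians(-10)),np.sin(np.radians(-10))])
def jig(p):
    d=p[:2]-[.5197,-.194]; return np.array([d@R,d@[-R[1],R[0]],p[2]])
for c in (w,s,a):
  for t in ["loop_bar","lever_tip","keeper"]:
    for r in bot.pinpoint(c,t)[:1]:
        px=r["pixel"]; print(t,round(r["conf"],2),np.round(px,1),"depth",jig(at(c,px)))
z=lambda c,x,y:cv2.resize(c["color"][y:y+150,x:x+200],(512,384))
o=np.vstack([np.hstack([w["color"],s["color"]]),np.hstack([z(a,140,100),z(s,200,180)])])
cv2.imwrite("pics/ws6.png",cv2.resize(o,(800,600))[:,:,::-1])
```

```text
lever_tip 0.89 [248.3  88.5] depth [-0.0619  0.0028  0.0641]
loop_bar 0.68 [355.1 262.3] depth [ 0.0816 -0.0038  0.0755]
lever_tip 0.63 [262.3 287.1] depth [-0.0666  0.0019  0.0664]
keeper 0.55 [353.4 262.4] depth [ 0.0791 -0.0031  0.0754]
loop_bar 0.74 [193.7 183.5] depth [0.0874 0.023  0.0613]
lever_tip 0.65 [248.8 168.1] depth [-0.0483  0.0115  0.0651]
keeper 0.63 [196.9 176.1] depth [0.0768 0.0135 0.0729]
```

View pics/ws6.png

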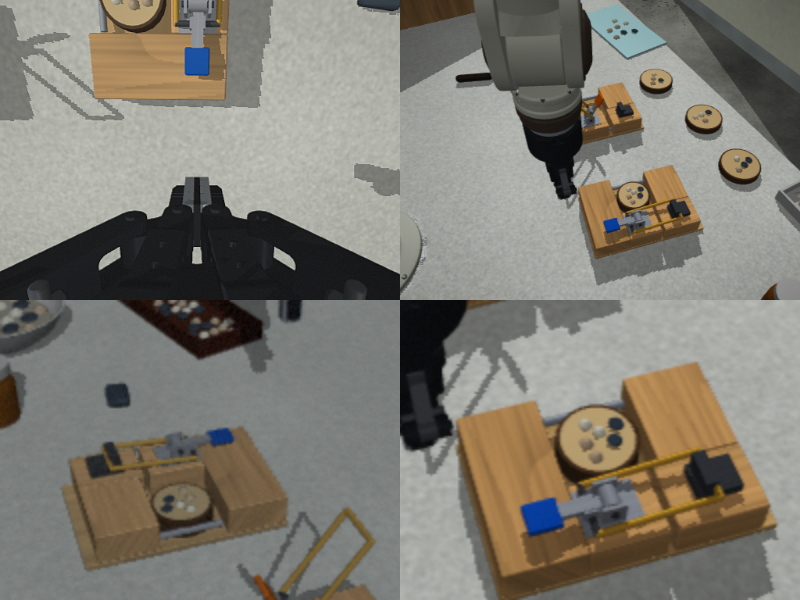

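The lever lies flat (wrist half-scale (197,60), jig x about -62 mm, z about 64 mm on its top). The loop is still behind the keeper, which has been drawn in about 6 mm. The spare jig is unchanged.

```bash
python3 -c "
from workcell import bot
print(bot.job_done())"
```

```text
the job is handed in; nothing more can be done
None
```

The slice is clamped: the loop is hooked behind its keeper, the blue lever has snapped flat, the gripper is clear, the orange jig is untouched, and the job is handed in (no verdict came back).

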